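Hold back the belt idler of a bench drive

TASK

The belt of the small bench drive is about to be changed. First swing the drive's hinged steadying leg out until it snaps over its catch and rests fully home; only then swing the spring-loaded idler arm round by its upright post as far as its stop, and finish while still holding it there with the fingers, because it springs back if let go. Leave the tin, the thread spool and the eye loupe where they are.

Things in the scene. Friction and masses are not known exactly. Their poses are not given: they have to be found in the camera images.
- drive_base: Fixed grey base plate of the bench drive, 110 (x) x 150 (y) x 14 mm high, lying on the bench; origin at the centre of its underside, its x axis points away from its front edge (the front, with the leg, faces roughly to the robot), y to its left, z up. It carries the idler pivot, a stepped pulley 42 mm wide and 50 mm high at its rear left (x +24, y +50 mm) and two stop pins 55 mm high. It stands at varying places and yaws.
- leg_hinge (a point): Point on the vertical hinge axis of the steadying leg, at the height of leg_post (60 mm above the bench); the hinge is at the front left of the base plate (x -70, y +55 mm in the base's frame).
- leg_post (a point): Grip point of the upright round steel post on the steadying leg: 12 mm diameter, free from 14 mm to 75 mm above the bench, 75 mm from the hinge axis; the point is 60 mm above the bench. The leg is a flat dark bar 14 mm wide that lies low in front of the base and ends 108 mm from the hinge in a black rubber foot.
- steady_leg (a joint): Angle of the steadying leg: 0 folded (along the base's front, pointing to the base's -y), growing clockwise seen from above as it swings out towards the base's -x; 1.40 is fully out against its end. The start is anywhere from 0 to 0.4. It stays where it is left; from about 0.8 a spring catch resists (about 4 N at the post), is passed at 1.08, and beyond that pushes the leg on to 1.40.
- idler_pivot (a point): Point on the vertical pivot axis of the idler arm (x 0, y +10 mm in the base's frame), at the height of idler_post (83 mm above the bench). Pivot body and arm hub are about 34 mm wide and 62 mm high.
- idler_post (a point): Grip point of the upright round steel post at the end of the idler arm, above its black jockey wheel: 14 mm diameter, free from 51 mm to 100 mm above the bench, 70 mm from the pivot axis; the point is 83 mm above the bench. The arm is a flat aluminium bar 14 to 18 mm wide, 45 to 51 mm above the bench; the wheel under it is 32 mm wide.
- idler_arm (a joint): Angle of the idler arm: 0 at rest (pointing 40 degrees clockwise from the base's +x), growing clockwise seen from above; 1.15 is the stop (pointing to the base's right, 106 degrees clockwise from +x). Its spring pushes back at the post with 3 N at rest, 7 N at the stop, and returns it to 0 when let go. Robots yield to it: press firmly against the stop (aim 5 to 8 mm past it).
- round_tin_mid (a point): Centre of a small round metal tin (35 mm wide, 12 mm high) lying loose behind the base, to its right; not to be disturbed.
- thread_spool_mid (a point): Centre of a standing thread spool (28 mm wide, 30 mm high), loose in front of the base, to its left; not to be disturbed.
- eye_loupe_mid (a point): Centre of a standing black eye loupe (42 mm wide, 35 mm high), loose behind the base; not to be disturbed.

How it is judged (in metres and radians):
On the way, in this order (a step that is already met when the one before it is completed fails the run):
1. the steadying leg is swung out, past its catch and fully home (value of joint steady_leg above 1.33 rad), for 0.3 s.
2. the idler arm is wound to its stop (value of joint idler_arm above 1.06 rad), for 0.3 s.
At the end, for the whole second after the job is handed in: The leg is still fully out (joint above 1.33 of 1.40 rad), the idler arm is at its stop (above 1.06 of 1.15 rad) and the fingers hold it there (contact force above 1.5 N) (value of joint steady_leg above 1.33 rad and value of joint idler_arm above 1.06 rad and contact force between the fingers and idler_arm above 1.5 N); the arm keeps its last pose, push and grip.
It fails at once if the idler arm was wound (beyond 0.4 rad) before the leg was home (value of joint idler_arm above 0.4 rad and value of joint steady_leg below 1.3 rad).
It fails at once if the tin, spool or loupe was disturbed (moved more than 30 mm) (distance of any of round_tin_mid, thread_spool_mid, eye_loupe_mid from where it was at the start of the episode above 0.03 m).
It also fails if it takes over 48 s, if anything falls off the work surface, if the arm or the gripper's body presses on something with over 40 N, if the wrist force passes 120 N, or if a joint passes its speed limit or range.

ROBOT

A 7-joint arm with a two-finger parallel gripper is mounted at the origin on a cart in front of the work surface, level with it; the furniture and walls round the work are solid. World frame = base frame: x ahead of the robot, y to its left, z up, the work surface at z = 0. Lengths are in mm, angles in degrees, forces in N, time in s.
With the tool pointing down it reaches from about 425 to 1025 mm from the base axis. Payload 3.6 kg.
Tool frame: the origin (TCP) lies where the fingers leave the gripper's body, on its centre line; the fingertips stand 73 mm ahead of it and the grasp point (between the pads) lies 54 mm ahead of it; z points along the fingers, y is the line along which they close (so a half turn about z gives the same grasp; the last joint's range is limited). The gripper opens to 85 mm and grips with 20 to 120 N. Pads are 22 mm wide; open, the fingers measure 114 mm over their backs; the gripper's body (76 mm by 85 mm) begins 54 mm behind the grasp point. The pads swing forward as they close: fully open they stand 13 mm farther back than shut.
Start: joints at [69.758, 33.873, 2.773, 92.16, -1.908, 54.013, -1.931], TCP at [186.246, -700.672, 303.902] pointing down, gripper open.
Joint ranges: [-153.93, 153.93], [-27.13, 128.08], [-72.61, 78.16], [10.71, 143.7], [-87.88, 267.88], [4.46, 118.87], [-176.78, 176.78]. Speed limits (degrees/s): [147.25, 147.25, 180, 180, 180, 180, 180].

INTERFACE

Orientations are given as [roll, pitch, yaw] about the fixed x, y, z axes, in that order (R = Rz(yaw) Ry(pitch) Rx(roll)).
In Python, from plant import robot, optics, finder gives the robot as it stands.
- The arm moves only by the tool jog_arm, never from a script. Its argument "commands" is text: rows parted by semicolons, each of 4 numbers parted by spaces: the shift along the tool's x, y, z in m, then the turn about the tool's z in degrees. In form: tx ty tz spin; .... A call has 1 to 20 rows; each row is the pose to reach, as a shift and turn from the pose commanded when the call began, along the tool's axes at that moment; what a row does not reach only later rows make up. A row lasts 1/8 s, in which the tool goes at most 62.5 mm and 10.7 degrees, less where a joint would pass 70% of its speed; a pose out of reach is approached as far as the arm can. A call with a gripper value outside its range is refused whole. "fingers" is the opening in per cent of the stroke, from 0 (shut) to 100 (fully open), set as the call begins (left out, the last holds). The fingers move at their own pace and stop on an object; "force" is the grip in N (left out, the last holds). Time passes only in rows, so rows that repeat a pose let the fingers close. It gives the time, the measured TCP pose, the force, the opening and the grip force at its end, in the units of the state.
- robot.read_state(): the state, without advancing time (a new reading comes with each control period).
- optics.grab_frame(name): name is "scene" or "top"; returns the picture (420x560x3 uint8, red, green, blue); there is no depth.
- optics.camera_model(name): a dict with "fx", "fy", "cx", "cy" (pixels), "dist_coeffs" ([k1, k2, p1, p2, k3] as OpenCV has them; the pictures are not rectified), "R" (3x3) and "t" (3): a world point X has camera coordinates R X + t. Camera axes: x right, y down, z forward; pixel columns grow to the right and rows downward; lengths in mm; the calibration is good to about 2 mm. A picture is of the moment at which its call begins. camera_model takes no time and is no camera call.
- robot.finish_job(): hands the job in; it is judged then, once.
Trained networks look in the newest picture that a camera, given by its name, has taken for a name from the list of things; names that differ only in an ending like _2 or _b are one class to them, and where a whole thing is asked for, a point or a joint stands for the part that bears it (a point fixed in the world has none). Each returns a list of dicts, best first, with "p" (0 to 1); they miss things now and then, are a little off and sometimes report something else, mostly with a low value. They report only what shows in the picture. A call takes as long as a camera call.
- finder.search_frame(camera, name): "xyz" ([x, y, z] in mm, in the coordinates of the camera as it stood for that picture, good to about 4 mm: the middle of the surface that is visible of it).
- finder.cut_out(camera, name): "mask" (420x560 bool, what is visible of it).
- finder.place_of(camera, name): "xyz" ([x, y, z] in mm, in the coordinates of the camera as it stood for that picture, good to about 4 mm: a listed point, or the origin of a listed thing).
The state is a dict: "time": time; "joint_pos": joint angles; "joint_velocities": joint speeds; "tau": joint torques, N m; "eef_pos": TCP position; "tool_rot": TCP orientation; "ft_force": force on the tool from outside, world axes, zero at the start; "ft_torque": the same for the moment, N m; "grip_width": finger opening in mm; "gripper_force": force on a finger pad.
Only numpy, scipy, OpenCV 4.12 (cv2) and the standard library are available. Lean on these libraries where they do the work, as an engineer would, in place of code of your own. Each camera call takes 0.05 s, during which the arm holds its last target. There are 200 camera calls.

## Working session

There is one attempt and no reset: what is moved stays moved. The work goes in short steps, Python scripts to look and compute and a tool call to move; the robot and the scene stay as the last step left them, time stands still between calls to the robot, and variables do not carry over. Pictures are saved under pics/ and viewed, at most 10 in all, crops included, and the job is handed in when it is done.

Besides the shell and the picture viewer there is one more tool, called after "Call:" in YAML: its name, and indented under it one key for each argument. jog_arm: Moves the arm, as the interface text tells. Its arguments: {"type":"object","properties":{"commands":{"type":"string"},"fingers":{"type":"number"},"force":{"type":"number"}},"required":["commands"]}

```bash
mkdir -p pics; cat > h.py <<'E'
import numpy as np, cv2
from plant import robot, optics, finder
def w(cam,n,f='place_of'):
    m=optics.camera_model(cam);R=np.array(m['R']);t=np.array(m['t'])
    return [(np.round(R.T@(np.array(d['xyz'])-t),1).tolist(),round(d['p'],2)) for d in getattr(finder,f)(cam,n)[:2]]
E
python3 - <<'E'
from h import *
for c in ['top','scene']:
    im=optics.grab_frame(c); cv2.imwrite(f'pics/{c}0.png',im[:,:,::-1])
    for n in ['drive_base','leg_hinge','leg_post','idler_pivot','idler_post','round_tin_mid','thread_spool_mid','eye_loupe_mid']: print(c,n,w(c,n))
s=robot.read_state();print(s['time'],s['eef_pos'],s['tool_rot'],s['grip_width'],s['ft_force'])
E
```

```text
top drive_base [([541.0, -281.5, 3.6], 0.79)]
top leg_hinge [([488.5, -209.7, 62.5], 0.59)]
top leg_post [([453.5, -277.0, 60.1], 0.63)]
top idler_pivot [([541.2, -274.1, 79.2], 0.88)]
top idler_post [([582.4, -335.5, 83.4], 0.76)]
top round_tin_mid [([597.7, -408.7, 8.4], 0.69), ([667.3, -257.9, 12.7], 0.56)]
top thread_spool_mid [([417.1, -153.7, 19.6], 0.77)]
top eye_loupe_mid [([668.5, -262.1, 13.5], 0.79), ([484.6, -210.5, 60.8], 0.31)]
scene drive_base [([542.6, -283.8, -5.3], 0.77)]
scene leg_hinge [([490.5, -212.3, 58.1], 0.97)]
scene leg_post [([452.0, -282.6, 61.1], 0.78)]
scene idler_pivot [([545.2, -276.7, 83.8], 0.77)]
scene idler_post [([584.2, -332.5, 81.7], 0.79)]
scene round_tin_mid [([607.3, -407.9, 6.0], 0.5)]
scene thread_spool_mid [([422.9, -156.0, 17.5], 0.78)]
scene eye_loupe_mid [([670.2, -257.8, 15.8], 0.82)]
0.9 [ 186.26886507 -700.66749961  303.91656644] [1.79999853e+02 1.51773987e-03 1.48892915e+01] 85.4971410324298 [0.06405791 0.87539545 0.38062092]
```

View pics/top0.png

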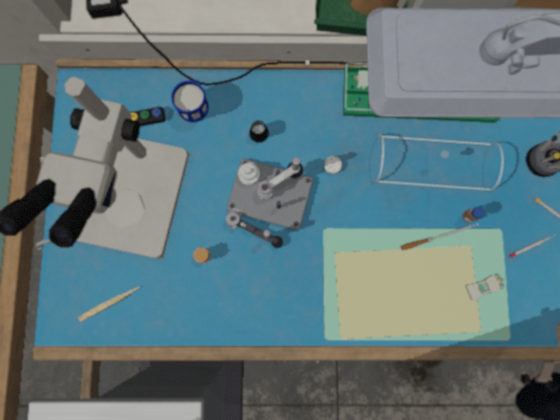

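View pics/scene0.png

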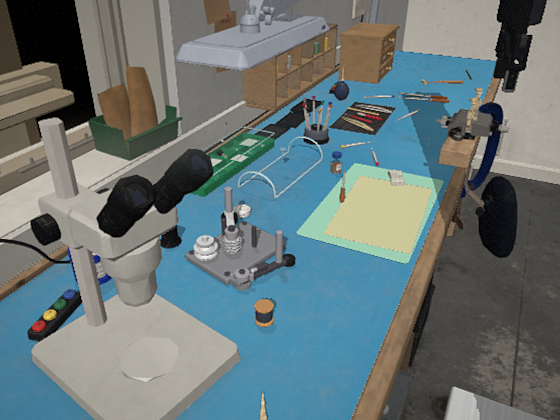

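Both pictures match the networks' reports. In the top view the base is at about (270,195), the leg runs from its hinge at (235,220) to its foot at (278,241), and the idler post is at (296,168). The spool is at (201,255), the loupe at (259,131) and the tin at (333,165). I'll work out the move rows next.

```bash
cat >> h.py <<'E'
def rows(wps, pose=None):
    """wps: (x,y,z,yaw) world TCP goals -> rows relative to the present pose (x,y,z,yaw)"""
    if pose is None:
        s=robot.read_state(); pose=[*s['eef_pos'],s['tool_rot'][2]]
    a=np.radians(pose[3]); R=np.array([[np.cos(a),np.sin(a),0],[np.sin(a),-np.cos(a),0],[0,0,-1]])
    for p in wps:
        d=R.T@(np.array(p[:3])-pose[:3])/1000
        print('%.3f %.3f %.3f %.0f;'%(*d,-(p[3]-pose[3])),end=' ')
    print()
def arc(c,r,d0,d1,n,z,yawoff):
    return [(c[0]+r*np.cos(np.radians(d)),c[1]+r*np.sin(np.radians(d)),z,d+yawoff) for d in np.linspace(d0,d1,n)]
HINGE=(490,-211); PIV=(544,-274.5); YAW=-17
E
python3 - <<'E'
from h import *
rows([(453.5,-278.5,250,62),(453.5,-278.5,190,62)])
E
```

```text
0.367 -0.339 0.054 -47; 0.367 -0.339 0.114 -47;
```

Call:
jog_arm:
  commands: "0.045 -0.042 0.005 -6; 0.09 -0.084 0.01 -12; 0.135 -0.126 0.015 -18; 0.18 -0.168 0.02 -24; 0.225 -0.21 0.03 -30; 0.27 -0.252 0.04 -36; 0.315 -0.295 0.05 -42; 0.35 -0.325 0.07 -46; 0.367 -0.339 0.09 -47; 0.367 -0.339 0.114 -47; 0.367 -0.339 0.114 -47; 0.367 -0.339 0.114 -47; 0.367 -0.339 0.114 -47"
  fingers: 47
  force: 30

```text
time: 2.52
eef_pos: [454.1, -279.6, 190.9]
tool_rot: [179.9, 0.0, 61.8]
ft_force: [0.7, -0.3, 0.5]
grip_width: 40.3
gripper_force: 0.0
```

```bash
python3 - <<'E'
from h import *
s=robot.read_state();print(s['time'],s['eef_pos'],s['tool_rot'],s['grip_width'],s['joint_pos'])
for c in ['top','scene']:
    im=optics.grab_frame(c); 
    if c=='scene': cv2.imwrite('pics/s1.png',cv2.resize(im[150:350,150:350,::-1],(600,600)))
    for n in ['leg_hinge','leg_post','idler_pivot','idler_post']: print(c,n,w(c,n))
rows([(453.5,-278.5,112,62)])
E
```

```text
2.525 [ 454.10129951 -279.57292226  190.88963754] [1.79885964e+02 1.35911122e-02 6.18211302e+01] 40.34558430726145 [ 34.22108307  30.04786313 -10.04330488 121.47758977  10.36905058
  29.14236935 -11.74353287]
top leg_hinge []
top leg_post []
top idler_pivot []
top idler_post [([582.1, -335.0, 83.9], 0.55)]
scene leg_hinge [([491.2, -212.2, 59.7], 0.7)]
scene leg_post [([451.1, -284.6, 59.7], 0.96)]
scene idler_pivot [([546.8, -276.0, 84.6], 0.81), ([670.2, -257.0, 15.8], 0.69)]
scene idler_post [([585.1, -334.4, 81.5], 0.56), ([492.5, -209.9, 59.8], 0.48)]
0.000 -0.000 0.078 -0;
```

View pics/s1.png

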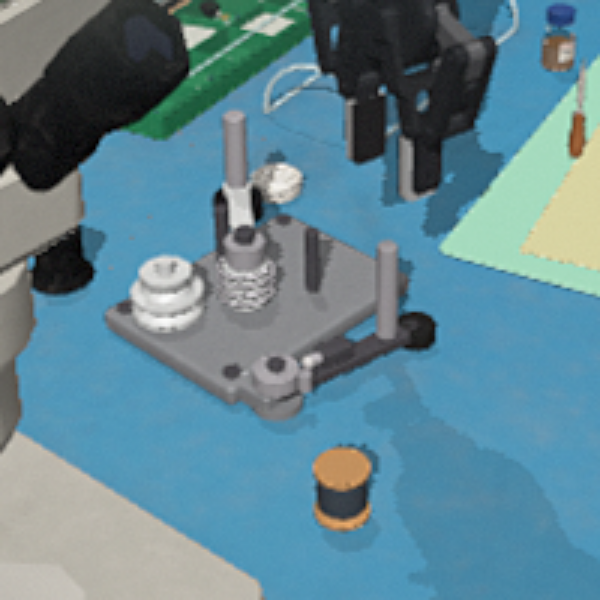

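The scene crop shows the leg post upright, with its top at crop (387,246), which is pixel (279,232). The open fingers stand above it, roughly in line. I'll check this with a ray.

```bash
cat >> h.py <<'E'
def ray(cam,u,v,z):
    m=optics.camera_model(cam);K=np.array([[m['fx'],0,m['cx']],[0,m['fy'],m['cy']],[0,0,1]])
    n=cv2.undistortPoints(np.array([[[u,v]]],float),K,np.array(m['dist_coeffs'])).ravel()
    R=np.array(m['R']);d=R.T@[*n,1];o=-R.T@np.array(m['t']);return np.round(o+d*(z-o[2])/d[2],1)
E
python3 - <<'E'
from h import *
q=lambda a,b:(150+a/3-.33,150+b/3-.33)
print('legpost',ray('scene',*q(387,246),75))
print('idler post',ray('scene',*q(235,116),100))
print('hinge',ray('scene',*q(276,363),30))
print('corner left plate',ray('scene',*q(107,316),14), 'right', ray('scene',*q(408,276),14),'far',ray('scene',*q(284,212),14))
print('pivot top',ray('scene',*q(244,234),62))
E
```

```text
legpost [ 455.3 -277.2   75. ]
idler post [ 581.7 -329.5  100. ]
hinge [ 488.1 -209.9   30. ]
corner left plate [ 607.7 -222.3   14. ] right [ 469.9 -337.6   14. ] far [ 572.2 -367.8   14. ]
pivot top [ 541.9 -269.8   62. ]
```

Call:
jog_arm:
  commands: "0 0 0.03 0; 0 0 0.055 0; 0 0 0.07 0; 0 0 0.078 0; 0 0 0.078 0; 0 0 0.078 0"

```text
time: 3.78
eef_pos: [454.2, -279.0, 112.5]
tool_rot: [179.9, 0.0, 61.9]
ft_force: [-0.2, -0.5, -0.1]
grip_width: 40.1
gripper_force: 0.0
```

Call:
jog_arm:
  commands: "0 0 0 0; 0 0 0 0; 0 0 0 0"
  fingers: 25

```text
time: 4.15
eef_pos: [453.9, -278.8, 112.1]
tool_rot: [180.0, 0.0, 61.9]
ft_force: [0.1, 0.1, -0.2]
grip_width: 21.0
gripper_force: 0.0
```

```bash
python3 - <<'E'
from h import *
s=robot.read_state();print(s['time'],s['eef_pos'],s['tool_rot'],s['grip_width'],s['ft_force'])
im=optics.grab_frame('scene');cv2.imwrite('pics/s2.png',cv2.resize(im[150:350,150:350,::-1],(600,600)))
# post direction from hinge: -118 -> -187 deg; go 3 deg past; yaw = dir+180
rows(arc(HINGE,75,-118,-190,15,112,180),(453.5,-278.5,112,62))
E
```

```text
4.15 [ 453.90463067 -278.83181546  112.12598963] [1.79976126e+02 1.37051663e-03 6.18867250e+01] 21.023417770330376 [ 0.08009917  0.10488464 -0.23517738]
0.002 0.001 0.000 -0; 0.002 -0.006 0.000 5; 0.003 -0.013 0.000 10; 0.004 -0.019 0.000 15; 0.007 -0.026 0.000 21; 0.009 -0.032 0.000 26; 0.012 -0.038 0.000 31; 0.016 -0.044 0.000 36; 0.020 -0.049 0.000 41; 0.025 -0.054 0.000 46; 0.030 -0.058 0.000 51; 0.035 -0.062 0.000 57; 0.041 -0.066 0.000 62; 0.047 -0.068 0.000 67; 0.054 -0.071 0.000 72;
```

View pics/s2.png

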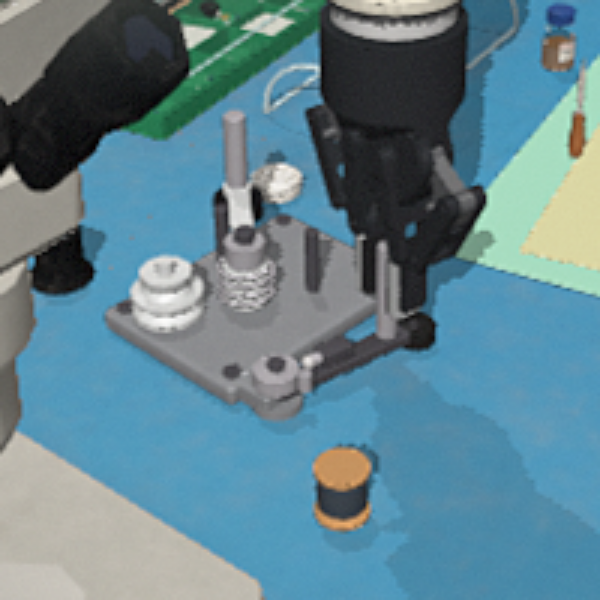

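The post stands between the two pads: crop (389,300), with the tips at (370,290) and (412,313). Now I'll swing the leg out along its arc.

Call:
jog_arm:
  commands: "0.002 -0.006 0 5; 0.003 -0.013 0 10; 0.004 -0.019 0 15; 0.007 -0.026 0 21; 0.009 -0.032 0 26; 0.012 -0.038 0 31; 0.016 -0.044 0 36; 0.020 -0.049 0 41; 0.025 -0.054 0 46; 0.030 -0.058 0 51; 0.035 -0.062 0 57; 0.041 -0.066 0 62; 0.047 -0.068 0 67; 0.054 -0.071 0 72; 0.058 -0.072 0 72; 0.058 -0.072 0 72; 0.058 -0.072 0 72; 0.058 -0.072 0 72"

```text
time: 6.45
eef_pos: [417.0, -199.7, 112.0]
tool_rot: [179.5, -0.2, -10.5]
ft_force: [-3.9, -13.5, -4.5]
grip_width: 21.3
gripper_force: 6.9
```

```bash
python3 - <<'E'
from h import *
s=robot.read_state();print(s['time'],s['eef_pos'],s['tool_rot'],s['grip_width'],s['ft_force'])
for c in ['top','scene']:
    im=optics.grab_frame(c)
    if c=='scene':cv2.imwrite('pics/s3.png',cv2.resize(im[150:350,150:350,::-1],(600,600)))
    for n in ['leg_post','leg_hinge','thread_spool_mid']: print(c,n,w(c,n))
E
```

```text
6.45 [ 417.04669101 -199.73750549  112.00379034] [179.51804868  -0.2462383  -10.51819323] 21.272959909273613 [ -3.85970787 -13.47298462  -4.54722509]
top leg_post [([412.0, -203.8, 57.3], 0.59)]
top leg_hinge [([486.8, -209.8, 61.5], 0.68)]
top thread_spool_mid []
scene leg_post [([413.7, -210.0, 62.2], 0.8)]
scene leg_hinge [([491.6, -214.3, 63.0], 0.68)]
scene thread_spool_mid [([422.7, -156.6, 14.8], 0.56)]
```

View pics/s3.png

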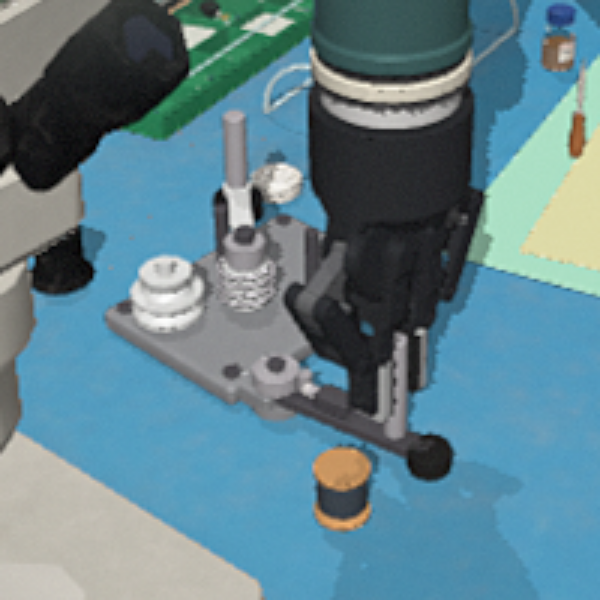

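The leg now points straight out, with its foot at crop (430,457). The 13 N reading says it is pressing on its end stop. I'll centre the cage, lift and check.

Call:
jog_arm:
  commands: "0 0.003 0 0; 0 0.006 0 0; 0 0.006 -0.02 0; 0 0.006 -0.05 0; 0 0.006 -0.08 0; 0 0.006 -0.1 0; 0 0.006 -0.1 0; 0 0.006 -0.1 0"

```text
time: 7.85
eef_pos: [416.3, -198.9, 211.3]
tool_rot: [-180.0, 0.1, -10.1]
ft_force: [-0.8, 0.6, -0.8]
grip_width: 21.6
gripper_force: 0.0
```

```bash
python3 - <<'E'
from h import *
s=robot.read_state();print(s['time'],s['eef_pos'],s['tool_rot'],s['grip_width'],s['ft_force'])
for c in ['top','scene']:
    im=optics.grab_frame(c)
    if c=='scene':cv2.imwrite('pics/s4.png',cv2.resize(im[150:350,150:350,::-1],(600,600)))
    for n in ['leg_post','leg_hinge','idler_post','idler_pivot']: print(c,n,w(c,n))
E
```

```text
7.85 [ 416.34224054 -198.88746741  211.34623698] [-1.79958958e+02  6.28437562e-02 -1.00604888e+01] 21.585906157043773 [-0.75331331  0.6000924  -0.75154531]
top leg_post [([412.0, -200.5, 60.9], 0.58)]
top leg_hinge [([490.2, -210.1, 63.1], 0.57)]
top idler_post [([487.7, -212.5, 61.3], 0.75), ([583.2, -336.7, 79.7], 0.7)]
top idler_pivot [([541.1, -274.3, 83.5], 0.75)]
scene leg_post [([413.2, -209.0, 62.9], 0.58), ([420.2, -154.8, 14.4], 0.39)]
scene leg_hinge [([490.5, -214.1, 60.1], 0.89), ([585.0, -334.7, 83.9], 0.39)]
scene idler_post [([585.1, -334.3, 81.2], 0.85)]
scene idler_pivot [([547.0, -276.6, 84.1], 0.85)]
```

View pics/s4.png

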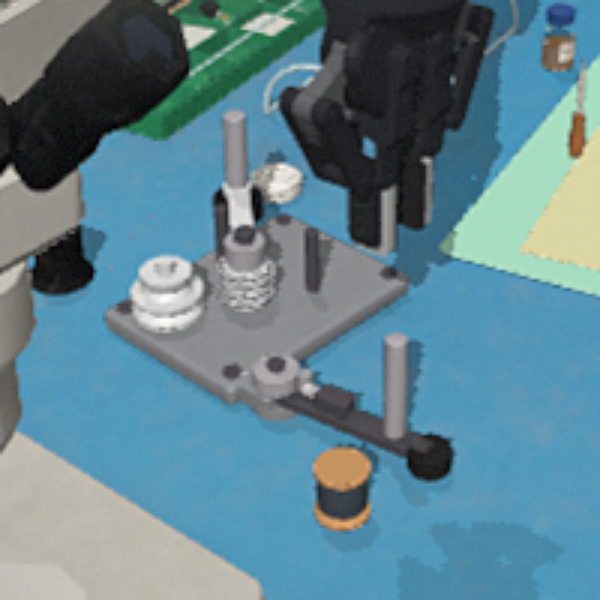

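The leg rests alone at the same end position: post top at crop (397,340), foot at (430,457). The idler is still at its rest position, so I'll go to it next.

```bash
python3 - <<'E'
from h import *
t=ray('scene',150+397/3-.33,150+340/3-.33,75);print(t,'leg angle',np.radians(-107-np.degrees(np.arctan2(t[1]+211,t[0]-490)))%(2*np.pi))
print(robot.read_state()['joint_pos'])
rows([(583,-333,211,123),(583,-333,140,123)])
E
```

```text
[ 413.7 -202.7   75. ] leg angle 1.3824454209234558
[  7.43981232  24.89123931  16.33032981 130.19232562 -15.28996844
  26.64590883 -64.06098873]
0.187 0.102 0.001 -133; 0.187 0.102 0.072 -133;
```

Call:
jog_arm:
  commands: "0.02 0.01 0 -9; 0.035 0.02 0 -18; 0.05 0.028 0 -27; 0.065 0.036 0 -36; 0.08 0.044 0 -45; 0.095 0.052 0 -54; 0.11 0.06 0 -63; 0.125 0.068 0 -72; 0.14 0.076 0 -81; 0.155 0.084 0 -90; 0.17 0.092 0 -99; 0.18 0.098 0 -108; 0.187 0.102 0 -117; 0.187 0.102 0 -126; 0.187 0.102 0 -133; 0.187 0.102 0 -133; 0.187 0.102 0 -133; 0.187 0.102 0 -133; 0.187 0.102 0 -133"
  fingers: 47

```text
time: 10.72
eef_pos: [582.8, -332.7, 211.9]
tool_rot: [-180.0, 0.0, 122.9]
ft_force: [0.5, 0.0, 0.3]
grip_width: 40.1
gripper_force: 0.0
```

```bash
python3 - <<'E'
from h import *
s=robot.read_state();print(s['time'],s['eef_pos'],s['tool_rot'],s['grip_width'],s['joint_pos'])
im=optics.grab_frame('scene');cv2.imwrite('pics/s5.png',cv2.resize(im[100:300,150:350,::-1],(600,600)))
for n in ['idler_post','leg_post']: print(n,w('scene',n))
rows([(583,-333,140,123)])
E
```

```text
10.725 [ 582.81440211 -332.73069265  211.9274267 ] [-1.79988868e+02  6.65234403e-03  1.22870797e+02] 40.07762724855392 [ 39.90512475  37.33767264 -20.97961753 102.57257365  18.41925683
  43.46885024  42.23299641]
idler_post [([586.1, -332.2, 85.6], 0.75), ([539.3, -282.1, -2.2], 0.4)]
leg_post [([412.7, -208.3, 60.9], 0.9)]
-0.000 0.000 0.072 -0;
```

View pics/s5.png

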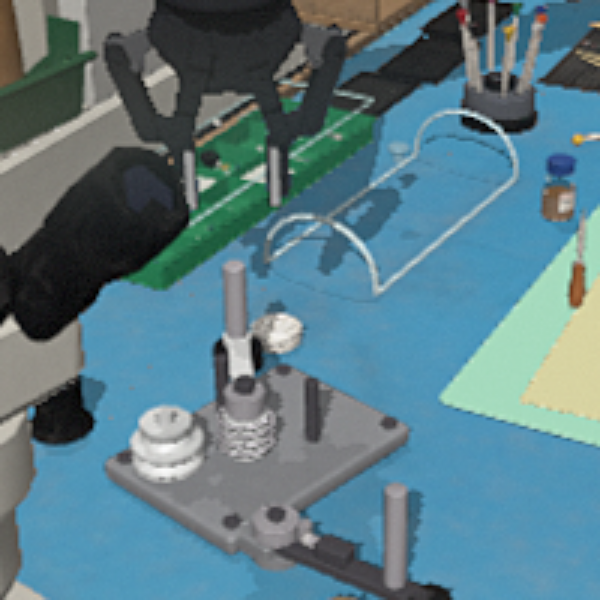

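The fingers are at crop (190,185) and (275,180), straddling a point directly above the idler post, whose top is at (234,265). Descend and grip.

Call:
jog_arm:
  commands: "0 0 0.025 0; 0 0 0.05 0; 0 0 0.065 0; 0 0 0.072 0; 0 0 0.072 0; 0 0 0.072 0"

```text
time: 11.62
eef_pos: [583.4, -333.1, 140.7]
tool_rot: [180.0, 0.1, 122.9]
ft_force: [0.5, -0.7, -0.7]
grip_width: 40.0
gripper_force: 0.0
```

Call:
jog_arm:
  commands: "0 0 0 0; 0 0 0 0; 0 0 0 0; 0 0 0 0; 0 0 0 0"
  fingers: 0
  force: 35

```text
time: 12.25
eef_pos: [583.9, -332.7, 140.7]
tool_rot: [179.9, 0.1, 122.9]
ft_force: [2.8, 0.9, 5.0]
grip_width: 13.0
gripper_force: 34.6
```

```bash
python3 - <<'E'
from h import *
s=robot.read_state();print(s['time'],s['eef_pos'],s['tool_rot'],s['grip_width'],s['ft_force'])
rows(arc(PIV,70,-57,-128.5,15,140,180),(583,-333,140,123))
E
```

```text
12.25 [ 583.91551732 -332.66493127  140.70899886] [1.79895127e+02 8.98685319e-02 1.22904484e+02] 12.956965952176844 [2.78195971 0.94425052 5.0222183 ]
0.000 -0.001 0.000 -0; 0.001 -0.007 0.000 5; 0.001 -0.013 0.000 10; 0.003 -0.019 0.000 15; 0.005 -0.025 0.000 20; 0.007 -0.031 0.000 26; 0.010 -0.037 0.000 31; 0.013 -0.042 0.000 36; 0.017 -0.047 0.000 41; 0.022 -0.051 0.000 46; 0.026 -0.055 0.000 51; 0.031 -0.059 0.000 56; 0.037 -0.062 0.000 61; 0.042 -0.065 0.000 66; 0.048 -0.067 0.000 72;
```

Call:
jog_arm:
  commands: "0.001 -0.007 0 5; 0.001 -0.013 0 10; 0.003 -0.019 0 15; 0.005 -0.025 0 20; 0.007 -0.031 0 26; 0.010 -0.037 0 31; 0.013 -0.042 0 36; 0.017 -0.047 0 41; 0.022 -0.051 0 46; 0.026 -0.055 0 51; 0.031 -0.059 0 56; 0.037 -0.062 0 61; 0.042 -0.065 0 66; 0.048 -0.067 0 68; 0.049 -0.068 0 68; 0.049 -0.068 0 68; 0.049 -0.068 0 68; 0.049 -0.068 0 68"

```text
time: 14.5
eef_pos: [507.6, -333.1, 140.9]
tool_rot: [178.8, -0.1, 55.0]
ft_force: [15.6, -8.1, -10.8]
grip_width: 12.6
gripper_force: 35.4
```

```bash
python3 - <<'E'
from h import *
s=robot.read_state();print(s['time'],s['eef_pos'],s['tool_rot'],s['grip_width'],s['gripper_force'],s['ft_force'])
p=s['eef_pos'];print('idler angle', (-57-np.degrees(np.arctan2(p[1]-PIV[1],p[0]-PIV[0])))*np.pi/180, np.hypot(p[1]-PIV[1],p[0]-PIV[0]))
for c in ['top','scene']:
    im=optics.grab_frame(c)
    if c=='scene':cv2.imwrite('pics/s6.png',cv2.resize(im[150:350,150:350,::-1],(600,600)))
    for n in ['idler_post','leg_post','idler_pivot']: print(n,w(c,n))
E
```

```text
14.5 [ 507.58963642 -333.12501953  140.89569553] [ 1.78767618e+02 -1.29057603e-01  5.49595655e+01] 12.556574000263073 35.37997663021088 [ 15.55533856  -8.13402894 -10.81160601]
idler angle 1.1317284185162708 69.01164750412066
idler_post []
leg_post []
idler_pivot []
idler_post [([509.4, -334.9, 82.4], 0.67)]
leg_post [([412.3, -209.7, 59.6], 0.57)]
idler_pivot [([544.7, -278.0, 83.8], 0.74)]
```

View pics/s6.png

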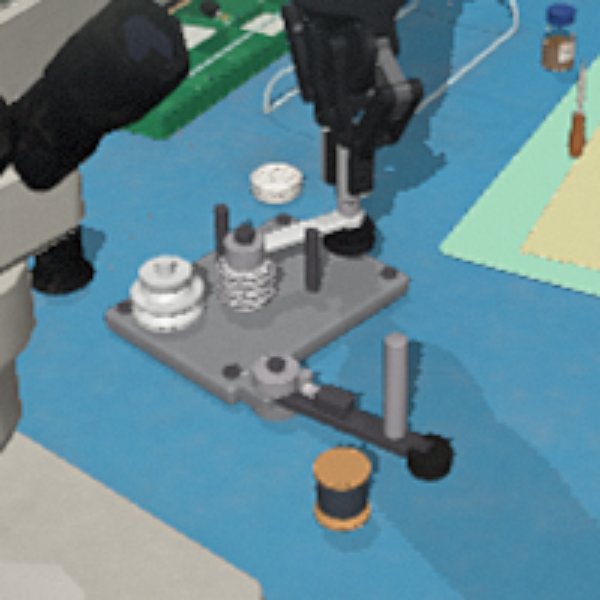

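The idler arm lies against its stop pin at crop (313,235), held by the fingers with about 17 N of push against it. The leg is still out, and the tin and spool are in place. I'll hold briefly and then hand in.

Call:
jog_arm:
  commands: "0 0 0 0; 0 0 0 0; 0 0 0 0; 0 0 0 0"

```text
time: 15.4
eef_pos: [507.6, -333.1, 140.9]
tool_rot: [178.8, -0.1, 55.0]
ft_force: [14.9, -7.6, -11.8]
grip_width: 12.7
gripper_force: 35.4
```

```bash
python3 -c "
from plant import robot
s=robot.read_state();print(s['eef_pos'],s['ft_force'],s['gripper_force']);print(robot.finish_job())"
```

```text
[ 507.56711937 -333.10526992  140.90395253] [ 14.87078836  -7.57180869 -11.77452148] 35.3786301612854
the job is handed in; nothing more can be done
None
```

The job is handed in at about 15 s, but no verdict came back: the leg measured about 1.38 rad (fully out), the idler about 1.13 rad (at its stop) and held with a 35 N grip, the tin and spool look unmoved in the last picture, and the loupe was not rechecked after the start.

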